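# Fit a jar's double lid, then lift off the outer lid alone

### The arm

A 6-joint arm with a two-finger parallel gripper is mounted at the origin on the work surface. World frame = base frame: x ahead of the robot, y to its left, z up, the work surface at z = 0. Lengths are in m, angles in rad, forces in N, time in s.
With the tool pointing down it reaches from about 0.425 to 0.95 m from the base axis. Payload 3.5 kg.
Tool frame: the origin (TCP) lies at the very end of the fingers, on their centre line; the grasp point (between the pads) lies 19 mm behind it (ctrl.grip_point_offset is the distance from the TCP to the grasp point, in m); z points along the fingers, y is the line along which they close (so a half turn about z gives the same grasp; the last joint's range is limited). The gripper opens to 85 mm and grips with 20 to 120 N. Pads are 22 mm wide; open, the fingers measure 114 mm over their backs; the gripper's body (76 mm by 85 mm) begins 54 mm behind the grasp point. The pads swing forward as they close: fully open they stand 13 mm farther back than shut.
Start: joints at [1.043, 0.286, 1.577, -0, 1.279, -0.15], TCP at [0.249, 0.627, 0.231] pointing down, gripper open.
Joint ranges: [-2.77, 2.77], [-0.9, 2.22], [0.21, 2.48], [-1.53, 4.67], [0.24, 2.81], [-2.84, 2.84]. Speed limits (rad/s): [2.79, 2.79, 3.14, 3.14, 3.14, 3.14].

### API

Orientations are given as a unit quaternion [x, y, z, w].
In Python, from plant import telemetry, vision, ctrl gives the robot as it stands.
- The arm moves only by the tool arm_command, never from a script. Its argument "series" is one flat list of numbers, 7 for each row, row after row: the shift along the tool's x, y, z in cm, then the turn, a rotation vector about the tool's x, y, z in degrees, then the closure, from 0 (fully open) to 1 (shut). A call has 1 to 10 rows; each row is the pose to reach, as a shift and turn from the pose commanded when the call began, along the tool's axes at that moment; what a row does not reach only later rows make up. A row lasts 1/12 s, in which the tool goes at most 41.7 mm and 7.16 degrees, less where a joint would pass 70% of its speed; a pose out of reach is approached as far as the arm can. A call with a gripper value outside its range is refused whole. The fingers move at their own pace and stop on an object; "force" is the grip in N (left out, the last holds). Time passes only in rows, so rows that repeat a pose let the fingers close. It gives the time, the measured TCP pose, the force, the opening and the grip force at its end, in the units of the state.
- telemetry.get_state(): the state, without advancing time (a new reading comes with each control period).
- vision.read_camera(name): name is "scene" or "top"; returns a dict with "color" (384x512x3 uint8, blue, green, red), "K" (3x3 intrinsics, pixels), "rvec" (rotation vector, rad) and "tvec" (3), from world to camera coordinates, as OpenCV has them. Camera axes: x right, y down, z forward; pixel columns grow to the right and rows downward; lengths in m; the calibration is good to about 2 mm. A picture is of the moment at which its call begins. There is no depth.
- ctrl.sign_off(): hands the job in; it is judged then, once.
The state is a dict: "time": time; "qpos": joint angles; "dq": joint speeds; "joint_efforts": joint torques, N m; "eef_pos": TCP position; "tcp_rot": TCP orientation; "contact_force": force on the tool from outside, world axes, zero at the start; "wrist_torque": the same for the moment, N m; "opening": opening from 0.0 (shut) to 1.0 (fully open); "finger_force": force on a finger pad.
Only numpy, scipy, OpenCV 4.12 (cv2) and the standard library are available. Lean on these libraries where they do the work, as an engineer would, in place of code of your own. Each camera call takes 0.05 s, during which the arm holds its last target. There are 200 camera calls.

### The job

Swing the plywood box's hinged lid open until it rests on its stop, take out the nested pair of clay lids together by the inner lid's knob that sticks up through the outer lid, and lower it onto the jar until fully seated before letting go. Then take the outer lid by its collar and lift it off alone, leaving the inner lid seated and undisturbed on the jar, and finish while still holding the outer lid level in the air, its lower edge higher than the top of the inner lid's knob. Leave the box open and do not disturb the bowl, the glaze pot or the brush.

Things in the scene. Friction and masses are not known exactly. Their poses are not given: they have to be found in the camera images.
- keeper: Plywood storage box fixed to the table, 180 x 190 mm outside, 96 mm high without its lid, walls and floor 6 mm; the lids stand inside on its floor. Origin: centre of its underside. Its x axis points from the pull-bar side to the hinge side, z up.
- keeper_lid (a joint): Hinged lid of the box, an 8 mm plywood board: 0 = shut, grows as it opens, 1.75 rad = on its stop, leaning a little past upright. It may start ajar (up to 0.25). The hinge is stiff: the lid stays where it is left and must be pushed all the way to its stop; about 4 N at the bar moves it.
- lid_hinge (a point): Middle of the hinge line, on the top edge of the box wall on the hinge side (90 mm along the box's x from its centre, 96 mm up). The hinge line runs along the box's y.
- lid_bar (a point): Middle of the lid's steel pull bar: a round bar 10 mm thick and 110 mm long, parallel to the hinge line, 220 mm from it, in the plane of the lid board (4 mm above the hinge line when shut). It stands 40 mm off the lid's front edge on two end brackets, with free space all round between them.
- inner_lid: Inner clay lid, 280 g: tapered plug below (80 mm wide at the bottom, 90 mm from 10 mm up, 14 mm deep), flange 124 mm wide (14 to 20 mm above the origin), upright knob 22 mm thick, top 74 mm above the origin. Origin: centre of the plug's underside, z up. The outer lid lies on its flange; the knob sticks out 24 mm above the outer lid's collar. Lifting by the knob carries both.
- outer_lid: Outer clay lid, 300 g: disc 140 mm wide, skirt (4 mm wall) below, upright round collar on top (50 mm outside, 38 mm inside, open through, the knob stands in it). Origin: centre of the skirt's lower edge, z up; above it: disc underside 14 mm, disc top 20 mm, collar top 44 mm. Nested, its origin is 6 mm above the inner lid's; it lies loose with 4 mm play.
- jar: Heavy clay jar (1.6 kg) loose on the table, 90 mm high, 120 mm wide at the rim, mouth 100 mm. Origin: centre of its underside, z up. With the pair seated, the plug is in the mouth and the flange on the rim: the inner lid's origin is 76 mm above the jar's, and the outer lid's skirt hangs 8 mm down around the rim with 6 mm play.
- bowl: Small clay bowl, 90 mm wide and 45 mm high, a bystander. Origin: centre of its underside.
- glaze_pot: Closed plastic glaze pot, 66 mm wide and 85 mm high, a bystander. Origin: centre of its underside.
- glaze_brush: Brush lying on the table, a bystander. Origin: under its middle.
Things that resemble listed ones, but are neither listed nor needed, are in the scene too. What is shaped like the jar but blue or green is not meant.

How it is judged:
On the way, in this order (a step that is already met when the one before it is completed fails the run):
1. the box lid is open on its stop (value of joint keeper_lid above 1.65 rad), for 0.2 s.
2. the nested pair is lifted out of the box together (height (world z) of inner_lid above 0.1 m and z of outer_lid in the frame of inner_lid between 0.002 and 0.011 m and horizontal distance between outer_lid and inner_lid below 0.01 m), for 0.2 s.
3. the pair is seated on the jar while the knob is still held (contact force between the fingers and inner_lid above 0.5 N and z of inner_lid in the frame of jar between 0.07 and 0.08 m and horizontal distance between inner_lid and jar below 0.008 m and angle between inner_lid's own z axis and vertical below 0.06 rad and z of outer_lid in the frame of inner_lid between 0.002 and 0.011 m and horizontal distance between outer_lid and inner_lid below 0.01 m), for 0.1 s.
4. the knob is released, both lids at rest on the jar (contact force between the fingers and inner_lid below 0.1 N and linear speed of inner_lid below 0.02 m/s and z of inner_lid in the frame of jar between 0.07 and 0.08 m and horizontal distance between inner_lid and jar below 0.008 m and angle between inner_lid's own z axis and vertical below 0.06 rad and z of outer_lid in the frame of inner_lid between 0.002 and 0.011 m and horizontal distance between outer_lid and inner_lid below 0.01 m), for 0.2 s.
At the end, for the whole second after the job is handed in: Outer lid held still by the gripper, level within 0.25 rad, its origin over 74 mm above the inner lid's, touching nothing else; inner lid on the upright jar (origin 70-80 mm above the jar's, within 8 mm of its axis, level within 0.06 rad); box lid over 1.6 rad (z of outer_lid in the frame of inner_lid above 0.074 m and angle between outer_lid's own z axis and vertical below 0.25 rad and contact force between the fingers and outer_lid above 1 N and linear speed of outer_lid below 0.03 m/s and contact force between each of outer_lid, the fingers and inner_lid below 0.05 N and contact force between outer_lid and jar below 0.05 N and contact force between outer_lid and keeper below 0.05 N and contact force between outer_lid and bowl below 0.05 N and contact force between outer_lid and glaze_pot below 0.05 N and z of inner_lid in the frame of jar between 0.07 and 0.08 m and horizontal distance between inner_lid and jar below 0.008 m and angle between each of inner_lid, jar's own z axis and vertical below 0.06 rad and linear speed of inner_lid below 0.01 m/s and value of joint keeper_lid above 1.6 rad); the arm keeps its last pose, push and grip.
It fails at once if the outer lid comes off the inner lid while the inner lid is not seated on the jar (z of outer_lid in the frame of inner_lid above 0.016 m and not (z of inner_lid in the frame of jar between 0.07 and 0.08 m and horizontal distance between inner_lid and jar below 0.008 m and angle between inner_lid's own z axis and vertical below 0.06 rad)).
It fails at once if a bystander (bowl, glaze pot, brush) is moved more than 30 mm (distance of any of bowl, glaze_pot, glaze_brush from where it was at the start of the episode above 0.03 m).
It also fails if it takes over 69 s, if anything falls off the work surface, if the arm or the gripper's body presses on something with over 40 N, if the wrist force passes 120 N, or if a joint passes its speed limit or range.

## Working session

There is one attempt and no reset: what is moved stays moved. The work goes in short steps, Python scripts to look and compute and a tool call to move; the robot and the scene stay as the last step left them, time stands still between calls to the robot, and variables do not carry over. Pictures are saved under pics/ and viewed, at most 12 in all, crops included, and the job is handed in when it is done.

Besides the shell and the picture viewer there is one more tool, called after "Emit:" as name(argument=value, ...) on one line, values as JSON. arm_command: Moves the arm, as the interface text tells. Its arguments: {"type":"object","properties":{"series":{"type":"array","items":{"type":"number"}},"force":{"type":"number"}},"required":["series"]}

```bash
ls; mkdir -p pics; python3 - <<'E'
from plant import telemetry, vision, ctrl
import cv2,numpy as np
s=telemetry.get_state(); print(s, ctrl.grip_point_offset)
for n in("scene","top"):
    c=vision.read_camera(n); cv2.imwrite(f"pics/{n}0.png",c["color"])
    np.savez(f"{n}.npz",**{k:np.array(c[k]) for k in("K","rvec","tvec")})
    R=cv2.Rodrigues(np.array(c["rvec"],float))[0]; print(n,c["K"],-R.T@np.array(c["tvec"]).ravel())
E
```

```text
pics
{'time': 0.0, 'qpos': array([ 1.04298463e+00,  2.87182909e-01,  1.57817681e+00,  8.88262064e-06,
        1.27861394e+00, -1.50029730e-01]), 'dq': array([-9.94428155e-04, -1.93898375e-04,  1.18998609e-03,  8.23904466e-04,
       -3.09767051e-04, -3.36159804e-05]), 'joint_efforts': array([ 3.35868153e-04, -4.05970037e+01, -2.92630005e+01, -4.68820861e-05,
        5.77999192e-03, -1.24372107e-06]), 'eef_pos': array([0.24863323, 0.62682995, 0.22993579]), 'tcp_rot': array([ 1.87770848e-01,  9.82212142e-01, -1.12136843e-03, -3.99816159e-04]), 'contact_force': array([-0.06828692,  0.87400459,  0.11611245]), 'wrist_torque': array([-0.02343035, -0.01357535,  0.0144153 ]), 'finger_force': 0.0, 'opening': 0.9982381825609049} 0.0187
scene [[377.57183192   0.         249.25724639]
 [  0.         377.57183192 193.53505477]
 [  0.           0.           1.        ]] [ 1.02544158 -0.5099218   0.77468697]
top [[385.96449568   0.         259.29316694]
 [  0.         385.96449568 193.70224326]
 [  0.           0.           1.        ]] [ 0.36688253 -0.11178774  1.05548762]
```

View pics/scene0.png

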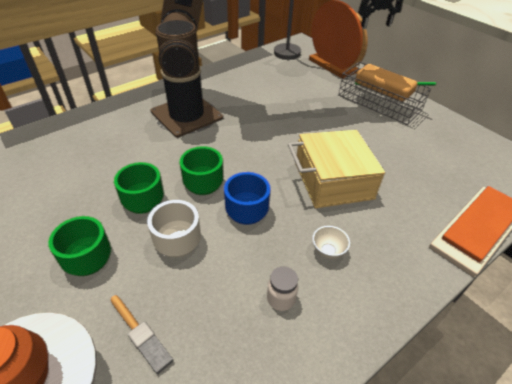

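View pics/top0.png

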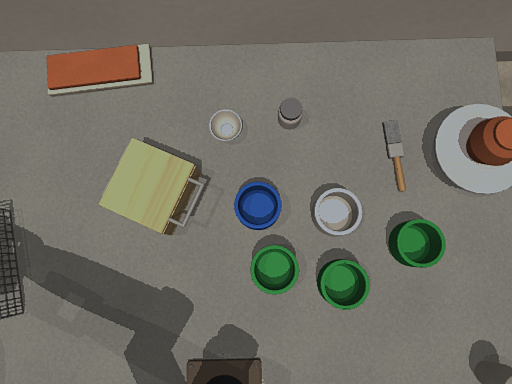

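The top view shows the box at (150,187), its pull bar at about (190,202), and the bowl, glaze pot and brush at (226,126), (290,112) and (396,155). There are five jar-shaped vessels: blue (258,205), green (274,269), (344,284) and (417,243), and grey-white (338,211). The grey-white one fits the description because blue and green are excluded. I'll confirm this in an enlarged crop.

```bash
cat > h.py <<'E'
import cv2,numpy as np
from scipy.spatial.transform import Rotation as Ro
def cam(n):
    d=np.load(f"{n}.npz"); return d["K"],d["rvec"].astype(float),d["tvec"].astype(float)
def ray(n,uv):
    K,r,t=cam(n); R=cv2.Rodrigues(r)[0]; c=-R.T@t.ravel()
    d=R.T@np.linalg.inv(K)@np.array([uv[0],uv[1],1.]); return c,d
def onz(n,uv,z):
    c,d=ray(n,uv); return c+d*(z-c[2])/d[2]
def proj(n,P):
    K,r,t=cam(n); return cv2.projectPoints(np.asarray(P,float).reshape(-1,1,3),r,t,K,None)[0].reshape(-1,2)
E
python3 - <<'E'
import cv2,numpy as np
t=cv2.imread("pics/top0.png");s=cv2.imread("pics/scene0.png")
f=lambda im,x,y:cv2.resize(im[y:y+100,x:x+133],(399,300),interpolation=cv2.INTER_CUBIC)
cv2.imwrite("pics/c1.png",np.vstack([np.hstack([f(t,90,138),f(s,270,115)]),np.hstack([f(t,275,160),f(s,110,180)])]))
E
```

```text
(no output)
```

View pics/c1.png

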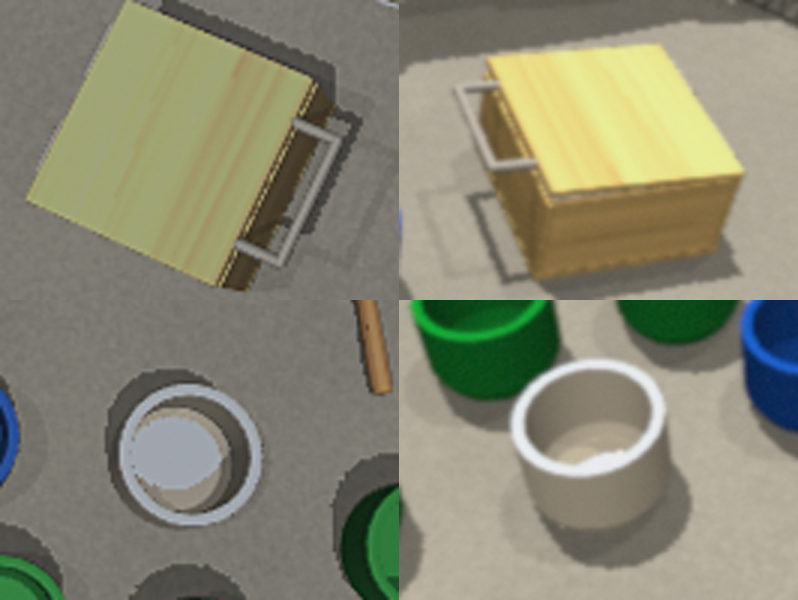

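The crop confirms a grey clay jar at top (338.5,211.7) and scene (173,219). The box lid looks nearly shut, with the bar ends at top (203,185) and (183,225). Next I'll fit the poses.

```bash
python3 - <<'E'
from h import *
from scipy.optimize import least_squares
# lid-local: (dist from hinge, y, above hinge plane)
L=[(0,-1),(0,1),(.18,-1),(.18,1)]
def pts(p):
    x,y,w,a=p; out=[]
    for d,yy,h in [(0,.095,.008),(0,-.095,.008),(.18,.095,.008),(.18,-.095,.008),(.22,.055,.004),(.22,-.055,.004)]:
        lx=.09-d*np.cos(a)+h*np.sin(a)*1; lz=.096+d*np.sin(a)+h*np.cos(a)
        out.append([x+lx*np.cos(w)-yy*np.sin(w),y+lx*np.sin(w)+yy*np.cos(w),lz])
    return np.array(out)
g=[onz("top",u,.104) for u in[(132.3,138),(99,204.7),(195.3,164.7),(162.7,233)]]
print(np.round(g,3))
# hinge pts: first is 132,138 & 99,205
h=(g[0]+g[1])/2; f=(g[2]+g[3])/2; w0=np.arctan2(*(h-f)[1::-1])
T=np.array([(132.3,138),(99,204.7),(195.3,164.7),(162.7,233),(203.3,185.3),(183.3,225.3)])
S=np.array([(384.3,173.3),(357,130),(321,179.3),(299.7,134.3),(301.3,170),(289.7,145)])
best=None
for fl in (0,1):
    idx=[0,1,2,3,4,5] if not fl else [1,0,3,2,5,4]
    r=least_squares(lambda p:np.r_[(proj("top",pts(p))-T[idx]).ravel(),(proj("scene",pts(p))-S[idx]).ravel()],[*((h+f)/2)[:2],w0,.1],loss="soft_l1")
    print(fl,r.x,r.cost); 
    if best is None or r.cost<best.cost:best=r;bi=idx
print(np.round((proj("top",pts(best.x))-T[bi]),1).tolist(),np.round((proj("scene",pts(best.x))-S[bi]),1).tolist())
print(np.round(pts(best.x),3))
print("jar",onz("top",(338.5,211.7),.09),onz("scene",(173.2,219.3),.09))
for n,u in(("bowl",(226,126)),("pot",(290,108)),("brush",(396,155))): print(n,onz("top",u,.045 if n=="bowl" else .085 if n=="pot" else 0.01))
E
```

```text
[[0.662 0.216 0.104]
 [0.492 0.295 0.104]
 [0.587 0.054 0.104]
 [0.417 0.135 0.104]]
0 [ 0.51094137  0.22255758 -0.91666978 -1.02180674] 578.4556436158656
1 [0.54150499 0.17625925 1.12136121 0.04432245] 11.23223057140336
[[-1.5, -1.2], [-0.2, -1.8], [-1.6, 0.0], [-0.5, -1.1], [-0.1, -0.4], [-0.8, -0.8]] [[-1.2, -0.4], [-0.4, -0.6], [-2.0, -0.3], [-2.1, -0.1], [-1.9, -0.1], [-2.2, 1.2]]
[[0.495 0.299 0.104]
 [0.666 0.216 0.104]
 [0.417 0.137 0.112]
 [0.588 0.054 0.112]
 [0.436 0.083 0.11 ]
 [0.535 0.036 0.11 ]]
jar [ 0.45962412 -0.30227363  0.09      ] [ 0.46821689 -0.30012458  0.09      ]
bowl [ 0.7060725  -0.01901845  0.045     ]
pot [ 0.73673058 -0.19155701  0.085     ]
brush [ 0.620456   -0.48574035  0.01      ]
```

```bash
cat >> h.py <<'E'
def go(p,yaw=None,tilt=None):
    """print shift (cm) and turn (deg) in tool axes to TCP p, tool down with tool-y along yaw (mod pi)"""
    from plant import telemetry
    s=telemetry.get_state(); R=Ro.from_quat(s["tcp_rot"])
    d=R.inv().apply(np.array(p)-s["eef_pos"])*100
    y=R.apply([0,1,0]); cur=np.arctan2(y[1],y[0])
    if yaw is None: yaw=cur
    yaw=cur+(yaw-cur+np.pi/2)%np.pi-np.pi/2
    Y=np.array([np.cos(yaw),np.sin(yaw),0]);Z=np.array([0,0,-1.]);X=np.cross(Y,Z)
    rv=(R.inv()*Ro.from_matrix(np.c_[X,Y,Z])).as_rotvec(degrees=True)
    print("t",round(s["time"],2),"pos",np.round(s["eef_pos"],4),"yaw",round(np.degrees(cur),1),"open",round(s["opening"],3),"F",np.round(s["contact_force"],1),"ff",round(s["finger_force"],1),"q6",round(s["qpos"][5],2))
    print("shift",np.round(d,2),"turn",np.round(rv,1))
E
python3 -c "
from h import *
go([.486,.060,.17],1.121)"
```

```text
t 0.1 pos [0.2486 0.6269 0.2301] yaw 68.4 open 1.002 F [ 0.3  0.1 -0.6] ff 0.0 q6 -0.15
shift [-42.97 -43.93   6.09] turn [-0.1 -0.   4.1]
```

Emit:
arm_command(series=[-4, -4, 0.5, 0, 0, 1, 0.6, -8, -8, 1, 0, 0, 2, 0.62, -11, -11, 1.5, 0, 0, 3, 0.62, -14, -14, 2, 0, 0, 4, 0.62, -17, -17, 2.5, 0, 0, 4, 0.62, -20, -20, 3, 0, 0, 4, 0.62, -23, -23, 3.5, 0, 0, 4, 0.62, -26, -26, 4, 0, 0, 4, 0.62, -29, -29, 4.5, 0, 0, 4, 0.62, -32, -32, 5, 0, 0, 4, 0.62])

```text
time: 0.93
eef_pos: [0.4131, 0.2453, 0.1854]
tcp_rot: [0.222, 0.975, -0.0, -0.0]
contact_force: [0.8, 0.2, -0.1]
opening: 0.379
finger_force: 0.0
```

```bash
python3 -c "
from h import *
go([.486,.060,.17],1.121)"
```

```text
t 0.93 pos [0.4131 0.2453 0.1854] yaw 64.4 open 0.379 F [ 0.8  0.2 -0.1] ff 0.0 q6 -0.8
shift [-14.58 -13.55   1.54] turn [-0.  -0.   0.1]
```

Emit:
arm_command(series=[-3, -3, 0.3, 0, 0, 0, 0.62, -6, -6, 0.6, 0, 0, 0, 0.62, -9, -9, 1, 0, 0, 0, 0.62, -11, -11, 1, 0, 0, 0, 0.62, -11.8, -11.1, 1, 0, 0, 0, 0.62, -11.8, -11.1, 1, 0, 0, 0, 0.62, -11.8, -11.1, 1, 0, 0, 0, 0.62])

```text
time: 1.52
eef_pos: [0.4712, 0.0962, 0.1755]
tcp_rot: [0.222, 0.975, 0.0, -0.001]
contact_force: [-0.1, 0.7, -0.6]
opening: 0.378
finger_force: 0.0
```

```bash
python3 - <<'E'
from h import *
from plant import vision
go([.486,.060,.091],1.121)
a=vision.read_camera("top")["color"];b=vision.read_camera("scene")["color"]
f=lambda im,x,y:cv2.resize(im[y:y+100,x:x+100],(400,400),interpolation=cv2.INTER_CUBIC)
cv2.imwrite("pics/c2.png",np.hstack([f(a,130,150),f(b,250,100)]))
P=[(.486,.060,.110)]
print(proj("top",P),proj("scene",P))
E
```

```text
t 1.52 pos [0.4712 0.0962 0.1755] yaw 64.3 open 0.378 F [-0.1  0.7 -0.6] ff 0.0 q6 -1.13
shift [-2.91 -2.63  8.45] turn [ 0.  -0.1  0.1]
[[192.71933809 204.22573487]] [[293.59738825 157.59736292]]
```

View pics/c2.png

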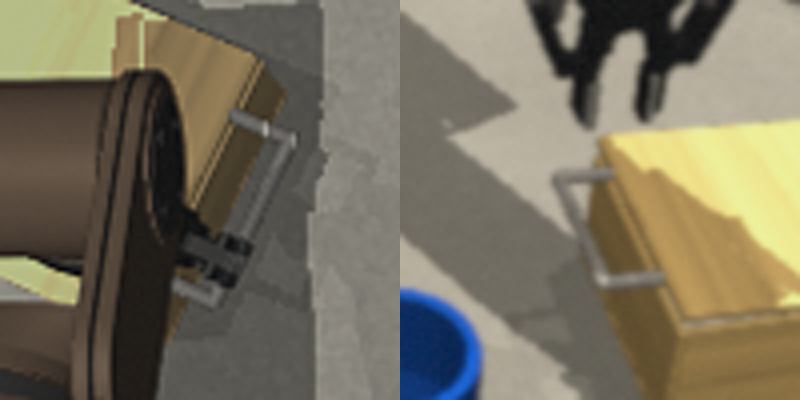

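The bar runs from top (203.7,185) to (183.7,223.7), within 3 mm of the fit, and the gripper hangs just short of it. I'll shift over and descend.

Emit:
arm_command(series=[-2.9, -2.85, 0, 0, 0, 0, 0.62, -2.9, -2.85, 1.5, 0, 0, 0, 0.62, -2.9, -2.85, 4, 0, 0, 0, 0.62, -2.9, -2.85, 6.5, 0, 0, 0, 0.62, -2.9, -2.85, 8.2, 0, 0, 0, 0.62, -2.9, -2.85, 8.4, 0, 0, 0, 0.62, -2.9, -2.85, 8.4, 0, 0, 0, 0.62], force=20)

```text
time: 2.2
eef_pos: [0.484, 0.0591, 0.0908]
tcp_rot: [0.221, 0.975, -0.0, -0.002]
contact_force: [0.5, -0.2, 0.4]
opening: 0.381
finger_force: 0.0
```

Emit:
arm_command(series=[0, 0, 0, 0, 0, 0, 0.8, 0, 0, 0, 0, 0, 0, 1, 0, 0, 0, 0, 0, 0, 1, 0, 0, 0, 0, 0, 0, 1, 0, 0, 0, 0, 0, 0, 1])

```text
time: 2.62
eef_pos: [0.4877, 0.0615, 0.0937]
tcp_rot: [0.223, 0.975, 0.005, 0.003]
contact_force: [4.9, 13.0, -3.3]
opening: 0.109
finger_force: 22.5
```

```bash
python3 - <<'E'
from h import *
from plant import telemetry
go([.487,.058,.091],1.121)
s=telemetry.get_state(); T0=s["eef_pos"]; R=Ro.from_quat(s["tcp_rot"])
ux=np.array([np.cos(1.121),np.sin(1.121),0])
a0=.044
for a in np.linspace(.044,1.8,15):
    d=.22*(-(np.cos(a)-np.cos(a0)))*ux+np.array([0,0,.22*(np.sin(a)-np.sin(a0))])
    # bar offset in lid plane h=.004
    d+=.004*((np.sin(a)-np.sin(a0))*ux+np.array([0,0,np.cos(a)-np.cos(a0)]))
    print(round(a,2),np.round(R.inv().apply(d)*100,1), np.round(T0+d,3))
E
```

```text
t 2.62 pos [0.4877 0.0615 0.0937] yaw 64.2 open 0.109 F [ 4.9 13.  -3.3] ff 22.5 q6 -1.21
shift [-0.09 -0.35  0.27] turn [0.6 0.2 0. ]
0.04 [0. 0. 0.] [0.488 0.062 0.094]
0.17 [-0.   0.4 -2.7] [0.489 0.065 0.121]
0.29 [-0.   1.1 -5.4] [0.492 0.071 0.148]
0.42 [-0.   2.1 -8. ] [0.497 0.08  0.173]
0.55 [ -0.    3.5 -10.4] [0.502 0.092 0.198]
0.67 [ -0.    5.1 -12.6] [0.509 0.106 0.22 ]
0.8 [ -0.1   7.  -14.6] [0.518 0.123 0.24 ]
0.92 [ -0.1   9.2 -16.3] [0.527 0.142 0.258]
1.05 [ -0.1  11.5 -17.8] [0.537 0.163 0.273]
1.17 [ -0.1  14.  -18.9] [0.548 0.186 0.284]
1.3 [ -0.1  16.6 -19.8] [0.559 0.209 0.293]
1.42 [ -0.1  19.3 -20.3] [0.571 0.234 0.298]
1.55 [ -0.1  22.1 -20.4] [0.583 0.259 0.3  ]
1.67 [ -0.1  24.9 -20.2] [0.595 0.283 0.298]
1.8 [ -0.1  27.6 -19.7] [0.607 0.308 0.293]
```

Emit:
arm_command(series=[0, 0.4, -1.3, 0, 0, 0, 1, 0, 0.7, -2.8, 0, 0, 0, 1, 0, 1, -4.2, 0, 0, 0, 1, 0, 1.4, -5.6, 0, 0, 0, 1, 0, 1.9, -7, 0, 0, 0, 1, 0, 2.5, -8.2, 0, 0, 0, 1, 0, 3.1, -9.4, 0, 0, 0, 1, 0, 3.8, -10.6, 0, 0, 0, 1, 0, 4.6, -11.7, 0, 0, 0, 1, 0, 5.4, -12.8, 0, 0, 0, 1])

```text
time: 3.45
eef_pos: [0.5088, 0.1065, 0.2209]
tcp_rot: [0.222, 0.975, -0.001, -0.0]
contact_force: [2.0, -1.3, -4.8]
opening: 0.105
finger_force: 21.0
```

```bash
cat >> h.py <<'E'
def arc(T):
    from plant import telemetry
    go(T)
    s=telemetry.get_state(); R=Ro.from_quat(s["tcp_rot"]); ux=np.array([np.cos(1.121),np.sin(1.121),0]); a0=.044
    rel=s["eef_pos"]-np.array(T); print("arc now",rel@ux, rel[2], "angle", np.arctan2(.0097+rel[2],.22-rel@ux))
    for a in np.arange(.6,1.85,.1):
        d=.22*(-(np.cos(a)-np.cos(a0)))*ux+np.array([0,0,.22*(np.sin(a)-np.sin(a0))])+.004*((np.sin(a)-np.sin(a0))*ux+np.array([0,0,np.cos(a)-np.cos(a0)]))
        print(round(a,2),np.round(R.inv().apply(np.array(T)+d-s["eef_pos"])*100,1))
E
python3 -c "
from h import *
arc([.4877,.0615,.0937])"
```

```text
t 3.45 pos [0.5088 0.1065 0.2209] yaw 64.4 open 0.105 F [ 2.  -1.3 -4.8] ff 21.0 q6 -1.11
shift [-0.05 -4.95 12.73] turn [-0.1  0.   0. ]
arc now 0.04971742871016302 0.12724128841752883 angle 0.6772968351229849
0.6 [-0.1 -0.9  1.3]
0.7 [-0.1  0.4 -0.4]
0.8 [-0.1  1.9 -2. ]
0.9 [-0.1  3.6 -3.4]
1.0 [-0.1  5.4 -4.6]
1.1 [-0.1  7.4 -5.7]
1.2 [-0.1  9.4 -6.6]
1.3 [-0.1 11.5 -7.2]
1.4 [-0.1 13.6 -7.7]
1.5 [-0.1 15.8 -7.9]
1.6 [-0.1 18.  -7.9]
1.7 [-0.1 20.2 -7.7]
1.8 [-0.1 22.4 -7.3]
```

Tracking is clean: forces are about 5 N with the lid at about 0.68 rad.

Emit:
arm_command(series=[0, 0.8, -0.8, 0, 0, 0, 1, 0, 2, -2, 0, 0, 0, 1, 0, 3.6, -3.4, 0, 0, 0, 1, 0, 5.4, -4.6, 0, 0, 0, 1, 0, 7.4, -5.7, 0, 0, 0, 1, 0, 9.4, -6.6, 0, 0, 0, 1, 0, 11.5, -7.2, 0, 0, 0, 1, 0, 13.6, -7.7, 0, 0, 0, 1, 0, 15.2, -7.9, 0, 0, 0, 1, 0, 16.8, -7.9, 0, 0, 0, 1])

```text
time: 4.28
eef_pos: [0.5815, 0.2596, 0.303]
tcp_rot: [0.222, 0.975, 0.0, 0.0]
contact_force: [-3.0, -2.1, 4.3]
opening: 0.105
finger_force: 21.1
```

```bash
python3 -c "
from h import *
arc([.4877,.0615,.0937])"|sed -n '1,3p;13,17p'
```

```text
t 4.28 pos [0.5815 0.2596 0.303 ] yaw 64.4 open 0.105 F [-3.  -2.1  4.3] ff 21.1 q6 -0.86
shift [ -0.09 -21.93  20.91] turn [ 0.  0. -0.]
arc now 0.21913088220716845 0.20927859497546297 angle 1.5668273853130477
1.5 [-0.2 -1.1  0.3]
1.6 [-0.2  1.1  0.3]
1.7 [-0.2  3.3  0.5]
1.8 [-0.2  5.4  1. ]
```

Emit:
arm_command(series=[0, 1.1, 0.3, 0, 0, 0, 1, 0, 2.2, 0.4, 0, 0, 0, 1, 0, 3.2, 0.5, 0, 0, 0, 1, 0, 4, 0.6, 0, 0, 0, 1, 0, 4.5, 0.7, 0, 0, 0, 1, 0, 4.9, 0.8, 0, 0, 0, 1, 0, 4.9, 0.8, 0, 0, 0, 1])

```text
time: 4.87
eef_pos: [0.6002, 0.2991, 0.2975]
tcp_rot: [0.222, 0.975, -0.006, -0.002]
contact_force: [-15.6, -14.3, 15.8]
opening: 0.107
finger_force: 22.8
```

```bash
python3 -c "
from h import *
arc([.4877,.0615,.0937])"|sed -n '1,3p;13,17p'
```

```text
t 4.87 pos [0.6002 0.2991 0.2975] yaw 64.4 open 0.107 F [-15.6 -14.3  15.8] ff 22.8 q6 -0.81
shift [ -0.15 -26.02  20.72] turn [-0.7 -0.1 -0. ]
arc now 0.2628457533233207 0.20384961832109488 angle 1.7688034047204024
1.5 [-0.2 -5.5 -0.2]
1.6 [-0.2 -3.3 -0.2]
1.7 [-0.2 -1.1  0. ]
1.8 [-0.2  1.1  0.4]
```

Emit:
arm_command(series=[0, -0.3, 0, 0, 0, 0, 0.8, 0, -0.3, 0, 0, 0, 0, 0.5, 0, -0.3, 0, 0, 0, 0, 0.5, 0, -0.3, 0, 0, 0, 0, 0.5, 0, -0.3, -2, 0, 0, 0, 0.5, 0, -0.3, -4.5, 0, 0, 0, 0.3, 0, -0.3, -6, 0, 0, 0, 0.1, 0, -4, -6, 0, 0, 0, 0.1, 0, -8, -6, 0, 0, 0, 0.1, 0, -12, -6, 0, 0, 0, 0.1])

```text
time: 5.7
eef_pos: [0.5501, 0.1938, 0.3505]
tcp_rot: [0.221, 0.975, 0.0, -0.0]
contact_force: [0.4, -0.7, 1.3]
opening: 0.901
finger_force: 0.0
```

```bash
python3 -c "
from h import *
go([.43,-.10,.28],1.121)"
```

```text
t 5.7 pos [0.5501 0.1938 0.3505] yaw 64.5 open 0.901 F [ 0.4 -0.7  1.3] ff 0.0 q6 -0.96
shift [ -1.83 -31.68   7.04] turn [ 0.  -0.   0.2]
```

Emit:
arm_command(series=[0, -4, 0, 0, 0, 0, 0.1, -0.5, -8, 0, 0, 0, 0, 0.1, -0.5, -12, 1, 0, 0, 0, 0.1, -1, -16, 2, 0, 0, 0, 0.1, -1, -20, 3, 0, 0, 0, 0.1, -1.5, -24, 5, 0, 0, 0, 0.1, -1.8, -28, 6, 0, 0, 0, 0.1, -1.8, -31, 7, 0, 0, 0, 0.1, -1.8, -31.7, 7, 0, 0, 0, 0.1])

```text
time: 6.45
eef_pos: [0.4272, -0.1022, 0.278]
tcp_rot: [0.224, 0.975, 0.0, -0.002]
contact_force: [-0.1, 0.0, 0.1]
opening: 0.901
finger_force: 0.0
```

```bash
python3 - <<'E'
from h import *
from plant import vision
go([.5415,.176,.2],1.121)
a=vision.read_camera("top")["color"];b=vision.read_camera("scene")["color"]
cv2.imwrite("pics/top2.png",a);cv2.imwrite("pics/scene2.png",b)
f=lambda im,x,y:cv2.resize(im[y:y+150,x:x+100],(400,600),interpolation=cv2.INTER_CUBIC)
cv2.imwrite("pics/c3.png",np.hstack([f(a,100,120),f(b,285,70)]))
E
```

```text
t 6.45 pos [ 0.4272 -0.1022  0.278 ] yaw 64.1 open 0.901 F [-0.1  0.   0.1] ff 0.0 q6 -1.58
shift [ 1.83 30.02  7.78] turn [-0.1 -0.3 -0.1]
```

View pics/c3.png

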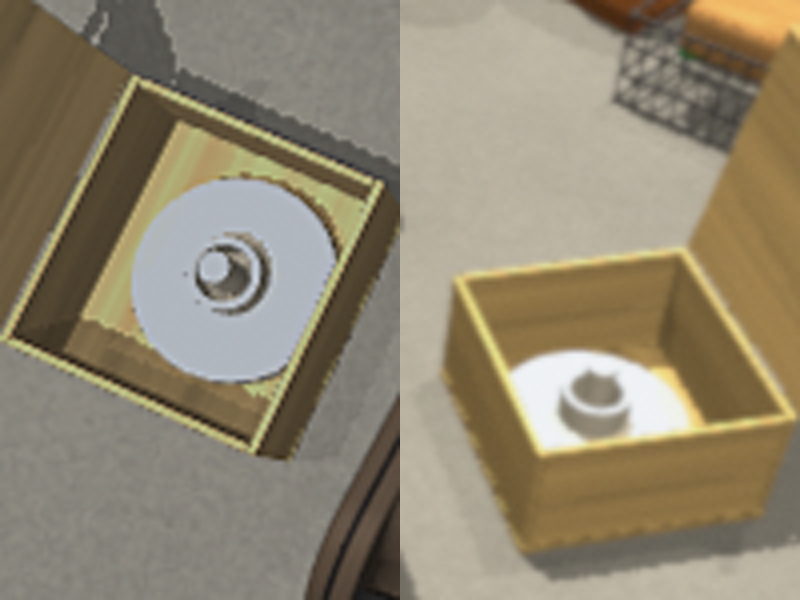

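The top crop shows the open box with the pair inside. The knob top is at (153.2,186.7), the collar at about (158,188) and the disc centre at about (158.7,190.2). I'll turn these into positions.

```bash
python3 - <<'E'
from h import *
g=lambda p,z:onz("top",(p[0]/4+100,p[1]/4+120),z)
print("knob",g((213,267),.08),"collar",g((232,272),.056),"disc",g((235,281),.032))
c=[g(p,.096) for p in[(135,80),(380,185),(258,450),(8,338)]]
print("box",np.mean(c,0),np.linalg.norm(c[0]-c[1]),np.linalg.norm(c[1]-c[2]))
e=c[0]+c[3]-c[1]-c[2];print(np.arctan2(e[1],e[0]))
print("scene collar",onz("scene",((595-400)/4+285,388/4+70),.056))
# hough check on fresh image for jar + collar
im=cv2.cvtColor(cv2.imread("pics/top0.png"),cv2.COLOR_BGR2GRAY)
P=np.array([[.46+.06*np.cos(t),-.302+.06*np.sin(t),.09] for t in np.linspace(0,6.28,8)])
print(np.round(proj("top",P)))
k=g((213,267),.08); go([k[0],k[1],.2],1.121)
E
```

```text
knob [0.53780331 0.1670174  0.08      ] collar [0.53832142 0.16129466 0.056     ] disc [0.5362391  0.16574999 0.032     ]
box [0.53895932 0.17375198 0.096     ] 0.17422986494118062 0.182601951133368
1.1329937362797187
scene collar [0.54027711 0.17147562 0.056     ]
[[337. 188.]
 [319. 197.]
 [315. 217.]
 [329. 233.]
 [350. 233.]
 [362. 216.]
 [356. 196.]
 [337. 188.]]
t 6.55 pos [ 0.4292 -0.1005  0.2804] yaw 64.2 open 0.897 F [-0.2  1.   0.4] ff 0.0 q6 -1.58
shift [ 1.88 28.8   8.06] turn [ 0.  -0.1 -0.1]
```

Emit:
arm_command(series=[0.3, 4, 0, 0, 0, 0, 0.1, 0.5, 8, 0, 0, 0, 0, 0.1, 0.8, 12, 0, 0, 0, 0, 0.1, 1, 16, 0, 0, 0, 0, 0.1, 1.3, 20, 2, 0, 0, 0, 0.1, 1.6, 24, 4, 0, 0, 0, 0.1, 1.9, 27, 6, 0, 0, 0, 0.1, 1.9, 28.8, 8, 0, 0, 0, 0.1, 1.9, 28.8, 8, 0, 0, 0, 0.1, 1.9, 28.8, 8, 0, 0, 0, 0.1])

```text
time: 7.38
eef_pos: [0.5365, 0.1709, 0.1996]
tcp_rot: [0.22, 0.976, -0.0, -0.001]
contact_force: [-0.2, -1.6, -0.1]
opening: 0.897
finger_force: 0.0
```

```bash
python3 - <<'E'
from h import *
from plant import vision
go([.538,.166,.0585],1.121)
a=vision.read_camera("top")["color"];b=vision.read_camera("scene")["color"]
f=lambda im,x,y:cv2.resize(im[y:y+150,x:x+100],(400,600),interpolation=cv2.INTER_CUBIC)
cv2.imwrite("pics/c4.png",np.hstack([f(a,100,120),f(b,285,70)]))
E
```

```text
t 7.38 pos [0.5365 0.1709 0.1996] yaw 64.6 open 0.897 F [-0.2 -1.6 -0.1] ff 0.0 q6 -1.0
shift [-0.38 -0.36 14.11] turn [-0.1 -0.2  0.4]
```

View pics/c4.png

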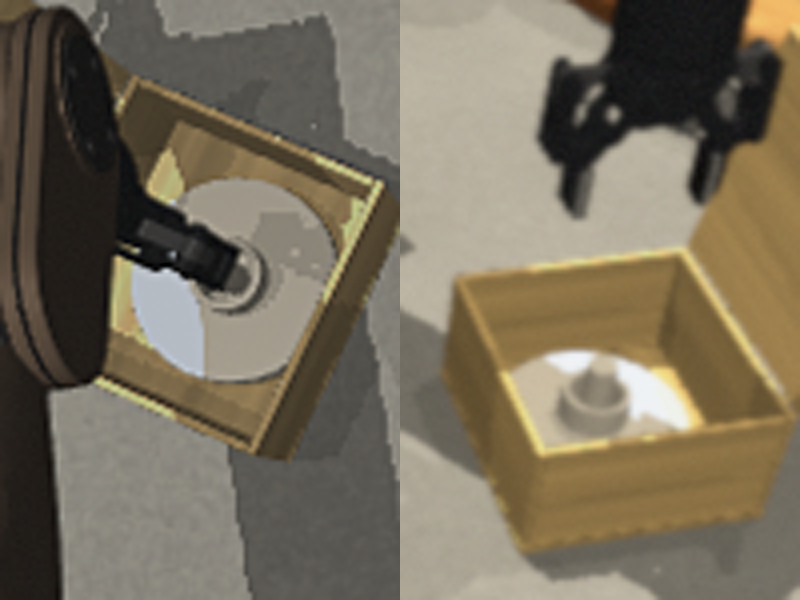

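In the scene crop the knob top is at (335.5,160), clear of the fingers. I'll compare it with the top view and check the wrist link's clearance to the lid.

```bash
python3 - <<'E'
from h import *
print(onz("scene",(335.5,160),.08), onz("scene",(334,168),.056))
for z in(.3,.4,.5):
  print(z,[np.round(onz("top",(x/4+100,y/4+120),z)[:2],3).tolist() for x,y in((50,10),(120,100),(70,385),(240,270))])
go([.539,.168,.0585],1.121)
E
```

```text
[0.53881226 0.17396123 0.08      ] [0.54367224 0.1689774  0.056     ]
0.3 [[0.635, 0.19], [0.586, 0.153], [0.442, 0.174], [0.497, 0.091]]
0.4 [[0.599, 0.15], [0.557, 0.118], [0.432, 0.136], [0.48, 0.064]]
0.5 [[0.564, 0.11], [0.528, 0.083], [0.422, 0.098], [0.463, 0.037]]
t 7.48 pos [0.5377 0.169  0.2022] yaw 64.4 open 0.899 F [-0.4  0.7  0.6] ff 0.0 q6 -1.0
shift [-0.14 -0.05 14.37] turn [0.1 0.1 0.2]
```

Emit:
arm_command(series=[0, 0, 3, 0, 0, 0, 0.1, 0, 0, 6, 0, 0, 0, 0.1, 0, 0, 9, 0, 0, 0, 0.1, 0, 0, 11, 0, 0, 0, 0.1, 0, 0, 12.5, 0, 0, 0, 0.1, 0, 0, 13.5, 0, 0, 0, 0.1, 0, 0, 14, 0, 0, 0, 0.1, 0, 0, 14.2, 0, 0, 0, 0.1, 0, 0, 14.2, 0, 0, 0, 0.1])

```text
time: 8.23
eef_pos: [0.5381, 0.168, 0.06]
tcp_rot: [0.222, 0.975, 0.0, 0.001]
contact_force: [-0.7, -0.1, -0.9]
opening: 0.9
finger_force: 0.0
```

```bash
python3 - <<'E'
from h import *
go([.538,.169,.0585],1.121)
E
```

```text
t 8.23 pos [0.5381 0.168  0.06  ] yaw 64.3 open 0.9 F [-0.7 -0.1 -0.9] ff 0.0 q6 -1.0
shift [0.05 0.09 0.15] turn [0.1 0.1 0.1]
```

Emit:
arm_command(series=[0, 0, 0, 0, 0, 0, 0.4, 0, 0, 0, 0, 0, 0, 0.6, 0, 0, 0, 0, 0, 0, 0.7, 0, 0, 0, 0, 0, 0, 0.8, 0, 0, 0, 0, 0, 0, 1, 0, 0, 0, 0, 0, 0, 1, 0, 0, 0, 0, 0, 0, 1, 0, 0, 0, 0, 0, 0, 1], force=40)

```text
time: 8.9
eef_pos: [0.5383, 0.1689, 0.0599]
tcp_rot: [0.222, 0.975, 0.001, 0.001]
contact_force: [1.7, 3.7, 3.5]
opening: 0.241
finger_force: 40.1
```

```bash
python3 - <<'E'
from h import *
go([.538,.169,.0585],1.121)
E
```

```text
t 8.9 pos [0.5383 0.1689 0.0599] yaw 64.3 open 0.241 F [1.7 3.7 3.5] ff 40.1 q6 -1.0
shift [ 0.03 -0.01  0.14] turn [0.1 0.1 0.1]
```

Emit:
arm_command(series=[0, 0, -0.5, 0, 0, 0, 1, 0, 0, -1.2, 0, 0, 0, 1, 0, 0, -2.2, 0, 0, 0, 1, 0, 0, -3.5, 0, 0, 0, 1, 0, 0, -5.5, 0, 0, 0, 1, 0, 0, -7.5, 0, 0, 0, 1, 0, 0, -9.5, 0, 0, 0, 1, 0, 0, -11.5, 0, 0, 0, 1, 0, 0, -13.5, 0, 0, 0, 1, 0, 0, -15, 0, 0, 0, 1])

```text
time: 9.73
eef_pos: [0.5371, 0.1679, 0.2114]
tcp_rot: [0.222, 0.975, -0.0, 0.001]
contact_force: [0.8, 0.1, -6.4]
opening: 0.239
finger_force: 39.7
```

Emit:
arm_command(series=[0, 0, -1, 0, 0, 0, 1, 0, 0, -1, 0, 0, 0, 1, 0, 0, -1, 0, 0, 0, 1, 0, 0, -1, 0, 0, 0, 1])

```text
time: 10.07
eef_pos: [0.5361, 0.168, 0.2173]
tcp_rot: [0.222, 0.975, -0.001, -0.001]
contact_force: [-0.9, -0.5, -6.6]
opening: 0.239
finger_force: 39.7
```

```bash
python3 - <<'E'
from h import *
from plant import vision
go([.463,-.302,.22])
a=vision.read_camera("top")["color"];b=vision.read_camera("scene")["color"]
cv2.imwrite("pics/top3.png",a);cv2.imwrite("pics/scene3.png",b)
f=lambda im,x,y:cv2.resize(im[y:y+150,x:x+100],(400,600),interpolation=cv2.INTER_CUBIC)
cv2.imwrite("pics/c5.png",np.hstack([f(a,100,120),f(b,285,70)]))
E
```

```text
t 10.07 pos [0.5361 0.168  0.2173] yaw 64.3 open 0.239 F [-0.9 -0.5 -6.6] ff 39.7 q6 -1.0
shift [-13.75 -45.53  -0.22] turn [-0.1 -0.1 -0. ]
```

View pics/c5.png

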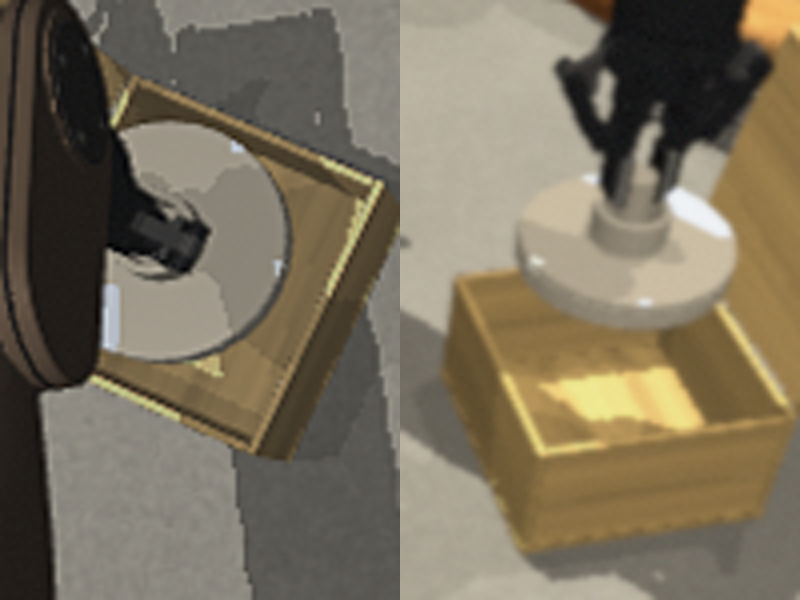

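The pair hangs level in the grip with a 6.6 N load, clear of the box, and the disc centre is roughly under the tool. Next I'll fit the jar rim from the earlier pictures.

```bash
python3 - <<'E'
from h import *
from scipy.optimize import least_squares
def edge(n,c0,r,z,fn,lohi=.4,N=72):
    """radial search of strongest gradient near predicted circle"""
    g=cv2.GaussianBlur(cv2.imread(fn),(0,0),.8).astype(float)
    c=np.array(c0,float)
    for it in range(6):
        res=[]
        for t in np.linspace(0,2*np.pi,N,endpoint=False):
            rr=np.linspace(r-.012,r+.012,49)
            P=np.c_[c[0]+rr*np.cos(t),c[1]+rr*np.sin(t),np.full(49,z)]
            uv=proj(n,P).astype(np.float32)
            v=np.stack([cv2.remap(g[:,:,k].astype(np.float32),uv[:,:1],uv[:,1:],cv2.INTER_LINEAR).ravel() for k in range(3)],1)
            d=np.abs(np.gradient(v,axis=0)).sum(1); i=d.argmax()
            res.append((t,rr[i],d[i]))
        A=np.array(res); A=A[A[:,2]>np.median(A[:,2])*.6]
        X=np.c_[c[0]+A[:,1]*np.cos(A[:,0]),c[1]+A[:,1]*np.sin(A[:,0])]
        f=least_squares(lambda q:np.hypot(X[:,0]-q[0],X[:,1]-q[1])-q[2],[*c,r],loss="soft_l1",f_scale=.001)
        c=f.x[:2]
    return np.round(f.x,4),round(float(np.median(np.abs(f.fun))),4)
for n,c0 in(("top",(.46,-.302)),("scene",(.466,-.3))): print(n,edge(n,c0,.06,.09,f"pics/{n}0.png"))
E
```

```text
top (array([ 0.4611, -0.2957,  0.0549]), 0.0013)
scene (array([ 0.4649, -0.305 ,  0.0557]), 0.002)
```

Emit:
arm_command(series=[-0.5, -1.5, 0, 0, 0, 0, 1, -1.2, -4, 0, 0, 0, 0, 1, -2, -7, 0, 0, 0, 0, 1, -3, -10, 0, 0, 0, 0, 1, -4, -13, 0, 0, 0, 0, 1, -4.9, -16, 0, 0, 0, 0, 1, -5.8, -19, 0, 0, 0, 0, 1, -6.7, -22, 0, 0, 0, 0, 1, -7.6, -25, 0, 0, 0, 0, 1, -8.5, -28, 0, 0, 0, 0, 1])

```text
time: 11.0
eef_pos: [0.4916, -0.1222, 0.2177]
tcp_rot: [0.222, 0.975, 0.0, -0.001]
contact_force: [0.4, -0.6, -6.0]
opening: 0.239
finger_force: 39.8
```

```bash
python3 - <<'E'
from h import *
go([.463,-.302,.22])
E
```

```text
t 11.0 pos [ 0.4916 -0.1222  0.2177] yaw 64.4 open 0.239 F [ 0.4 -0.6 -6. ] ff 39.8 q6 -1.57
shift [ -5.21 -17.45  -0.24] turn [-0.  -0.1 -0. ]
```

```bash
cat >> h.py <<'E'
def annulus(n,img,c0,bright,dark,z,z_d=None,span=.015,step=.0005):
    g=cv2.cvtColor(img,cv2.COLOR_BGR2GRAY).astype(np.float32)
    def ring(a,b):
        r,t=np.meshgrid(np.linspace(a,b,6),np.linspace(0,2*np.pi,120,endpoint=False)); return np.c_[(r*np.cos(t)).ravel(),(r*np.sin(t)).ravel(),np.full(r.size,z)]
    def mean(P,c):
        uv=proj(n,P+[c[0],c[1],0]).astype(np.float32); return cv2.remap(g,uv[:,:1],uv[:,1:],cv2.INTER_LINEAR).mean()
    B=ring(*bright); D=[ring(*d) for d in dark]
    from scipy.optimize import brute
    f=lambda c:-(mean(B,c)*len(D)-sum(mean(d,c) for d in D))
    return brute(f,(slice(c0[0]-span,c0[0]+span,.002),slice(c0[1]-span,c0[1]+span,.002)),full_output=True)[:2]
E
python3 - <<'E'
from h import *
for n in("top","scene"):
    im=cv2.imread(f"pics/{n}0.png")
    print(n,annulus(n,im,(.463,-.302),(.051,.059),[(.042,.048)],.09),annulus(n,im,(.463,-.302),(.051,.059),[(.042,.048),(.062,.066)],.09))
E
```

```text
top (array([ 0.46114336, -0.30119817]), np.float64(-54.23675537109375)) (array([ 0.46127927, -0.30122464]), np.float64(-119.2291259765625))
scene (array([ 0.46365202, -0.29877806]), np.float64(-77.36454772949219)) (array([ 0.46335713, -0.29902209]), np.float64(-161.172607421875))
```

Emit:
arm_command(series=[-1, -3, 0, 0, 0, 0, 1, -2, -6, 0, 0, 0, 0, 1, -2.8, -9, 0, 0, 0, 0, 1, -3.7, -12, 0, 0, 0, 0, 1, -4.5, -14.5, 0, 0, 0, 0, 1, -5, -16.5, 0, 0, 0, 0, 1, -5.2, -17.5, 0, 0, 0, 0, 1, -5.2, -17.5, 0, 0, 0, 0, 1, -5.2, -17.5, 0, 0, 0, 0, 1])

```text
time: 11.75
eef_pos: [0.4634, -0.3007, 0.2179]
tcp_rot: [0.222, 0.975, 0.001, -0.001]
contact_force: [0.1, 0.8, -6.4]
opening: 0.239
finger_force: 39.8
```

```bash
python3 - <<'E'
from h import *
go([.4622,-.3,.152])
E
```

```text
t 11.75 pos [ 0.4634 -0.3007  0.2179] yaw 64.3 open 0.239 F [ 0.1  0.8 -6.4] ff 39.8 q6 -1.88
shift [ 0.12 -0.    6.59] turn [ 0.1 -0.1  0. ]
```

Emit:
arm_command(series=[0.1, 0, 1, 0, 0, 0, 1, 0.1, 0, 2.5, 0, 0, 0, 1, 0.1, 0, 4, 0, 0, 0, 1, 0.1, 0, 5.2, 0, 0, 0, 1, 0.1, 0, 6, 0, 0, 0, 1, 0.1, 0, 6.4, 0, 0, 0, 1, 0.1, 0, 6.5, 0, 0, 0, 1, 0.1, 0, 6.5, 0, 0, 0, 1])

```text
time: 12.42
eef_pos: [0.4631, -0.3007, 0.154]
tcp_rot: [0.222, 0.975, -0.0, 0.0]
contact_force: [-0.2, 0.5, -6.3]
opening: 0.238
finger_force: 39.9
```

```bash
python3 - <<'E'
from h import *
from plant import vision
go([.4622,-.3,.130])
a=vision.read_camera("top")["color"];b=vision.read_camera("scene")["color"]
f=lambda im,x,y:cv2.resize(im[y:y+100,x:x+100],(400,400),interpolation=cv2.INTER_CUBIC)
cv2.imwrite("pics/c6.png",np.hstack([f(a,290,160),f(b,125,150)]))
E
```

```text
t 12.42 pos [ 0.4631 -0.3007  0.154 ] yaw 64.4 open 0.238 F [-0.2  0.5 -6.3] ff 39.9 q6 -1.88
shift [0.11 0.03 2.4 ] turn [-0.  0.  0.]
```

View pics/c6.png

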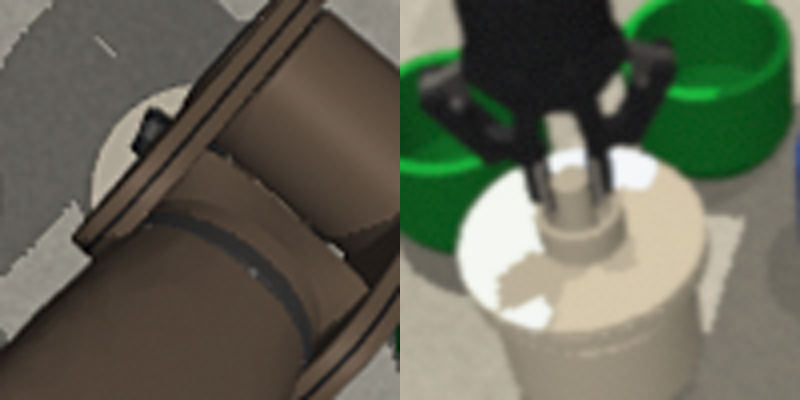

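The scene crop shows the disc spanning columns 459–707 and the jar body spanning about 503–698 below it. I'll check that asymmetry against the projection before lowering.

```bash
python3 - <<'E'
from h import *
t=np.linspace(0,2*np.pi,200)
def circ(c,r,z):
    uv=(proj("scene",np.c_[c[0]+r*np.cos(t),c[1]+r*np.sin(t),np.full(200,z)])-[125,150])*4+[400,0]; return np.round([uv[:,0].min(),uv[:,0].max(),uv[:,1].min(),uv[:,1].max()])
b=.154-.0539
print("disc top",circ((.4631,-.3007),.07,b+.026),"skirt",circ((.4631,-.3007),.07,b+.006),"knobtop",circ((.4631,-.3007),.011,b+.074),"collar",circ((.4631,-.3007),.025,b+.05))
print("jar rim",circ((.4622,-.3),.06,.09),"jar z.05",circ((.4622,-.3),.06,.05))
E
```

```text
disc top [454. 702. 145. 328.] skirt [461. 705. 168. 351.] knobtop [547. 588. 159. 188.] collar [528. 618. 171. 237.]
jar rim [484. 690. 196. 352.] jar z.05 [496. 696. 239. 394.]
```

The observed positions match the projection, with the disc and jar both about 1 px right, so they are aligned. I'll lower slowly.

Emit:
arm_command(series=[0.1, 0, 0.4, 0, 0, 0, 1, 0.1, 0, 0.8, 0, 0, 0, 1, 0.1, 0, 1.1, 0, 0, 0, 1, 0.1, 0, 1.4, 0, 0, 0, 1, 0.1, 0, 1.7, 0, 0, 0, 1, 0.1, 0, 1.9, 0, 0, 0, 1, 0.1, 0, 2, 0, 0, 0, 1, 0.1, 0, 2, 0, 0, 0, 1])

```text
time: 13.18
eef_pos: [0.4618, -0.3003, 0.1334]
tcp_rot: [0.222, 0.975, 0.0, -0.0]
contact_force: [0.5, 0.2, -6.3]
opening: 0.238
finger_force: 39.9
```

```bash
python3 - <<'E'
from h import *
go([.4622,-.3,.130])
E
```

```text
t 13.18 pos [ 0.4618 -0.3003  0.1334] yaw 64.4 open 0.238 F [ 0.5  0.2 -6.3] ff 39.9 q6 -1.88
shift [-0.02  0.04  0.34] turn [ 0. -0.  0.]
```

Emit:
arm_command(series=[0, 0, 0.15, 0, 0, 0, 1, 0, 0, 0.3, 0, 0, 0, 1, 0, 0, 0.4, 0, 0, 0, 1, 0, 0, 0.45, 0, 0, 0, 1, 0, 0, 0.45, 0, 0, 0, 1])

```text
time: 13.6
eef_pos: [0.4621, -0.3004, 0.1299]
tcp_rot: [0.222, 0.975, -0.0, 0.0]
contact_force: [-0.0, 1.8, -3.6]
opening: 0.239
finger_force: 40.1
```

```bash
python3 - <<'E'
from h import *
go([.4622,-.3,.130])
E
```

```text
t 13.6 pos [ 0.4621 -0.3004  0.1299] yaw 64.4 open 0.239 F [-0.   1.8 -3.6] ff 40.1 q6 -1.88
shift [ 0.01  0.04 -0.01] turn [ 0.  0. -0.]
```

Emit:
arm_command(series=[0, 0, 0.1, 0, 0, 0, 1, 0, 0, 0.15, 0, 0, 0, 1, 0, 0, 0.15, 0, 0, 0, 1, 0, 0, 0.15, 0, 0, 0, 1, 0, 0, 0.15, 0, 0, 0, 1])

```text
time: 14.02
eef_pos: [0.4622, -0.3004, 0.1297]
tcp_rot: [0.222, 0.975, -0.0, 0.0]
contact_force: [-3.2, 3.5, 4.9]
opening: 0.24
finger_force: 40.9
```

```bash
python3 - <<'E'
from h import *
go([.4622,-.3,.130])
E
```

```text
t 14.02 pos [ 0.4622 -0.3004  0.1297] yaw 64.4 open 0.24 F [-3.2  3.5  4.9] ff 40.9 q6 -1.88
shift [ 0.02  0.04 -0.03] turn [ 0.  0. -0.]
```

Emit:
arm_command(series=[0, 0, 0, 0, 0, 0, 0.7, 0, 0, 0, 0, 0, 0, 0.5, 0, 0, 0, 0, 0, 0, 0.3, 0, 0, 0, 0, 0, 0, 0.1, 0, 0, 0, 0, 0, 0, 0.05, 0, 0, 0, 0, 0, 0, 0, 0, 0, 0, 0, 0, 0, 0, 0, 0, 0, 0, 0, 0, 0], force=20)

```text
time: 14.68
eef_pos: [0.4619, -0.3004, 0.1278]
tcp_rot: [0.222, 0.975, -0.0, -0.0]
contact_force: [0.7, 0.3, 0.1]
opening: 1.002
finger_force: 0.0
```

```bash
python3 - <<'E'
from h import *
from plant import vision
go([.4622,-.3,.130])
b=vision.read_camera("scene")["color"]; a=vision.read_camera("top")["color"]
cv2.imwrite("pics/scene4.png",b)
f=lambda im,x,y:cv2.resize(im[y:y+100,x:x+100],(400,400),interpolation=cv2.INTER_CUBIC)
cv2.imwrite("pics/c7.png",np.hstack([f(a,290,160),f(b,125,150)]))
E
```

```text
t 14.68 pos [ 0.4619 -0.3004  0.1278] yaw 64.4 open 1.002 F [0.7 0.3 0.1] ff 0.0 q6 -1.88
shift [-0.    0.05 -0.22] turn [-0. -0. -0.]
```

View pics/c7.png

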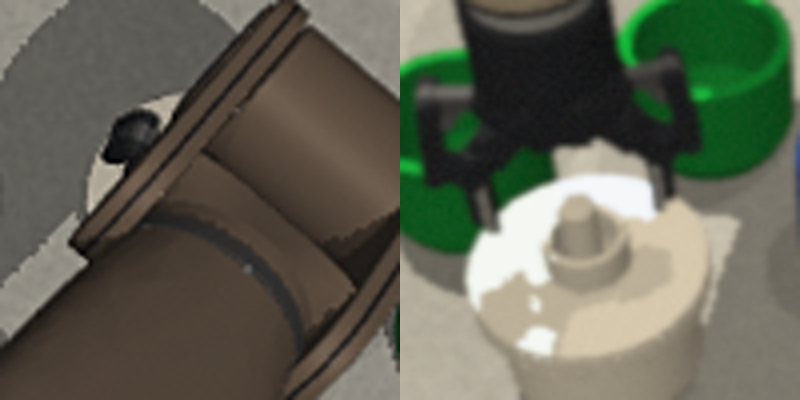

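The pair sits on the jar with the knob free at (578,208) and the collar at about (588,248), and the fingers are clear. I'll measure the collar centre before gripping it.

```bash
python3 - <<'E'
from h import *
t=np.linspace(0,2*np.pi,200)
def circ(c,r,z):
    uv=(proj("scene",np.c_[c[0]+r*np.cos(t),c[1]+r*np.sin(t),np.full(200,z)])-[125,150])*4+[400,0]; return np.round([uv[:,0].min(),uv[:,0].max(),uv[:,1].min(),uv[:,1].max()])
c=(.4622,-.3)
print("disc",circ(c,.07,.102),"collar",circ(c,.025,.126),"collin",circ(c,.019,.126),"knob",circ(c,.011,.150))
U=lambda x,y:((x-400)/4+125,y/4+150)
print("knob",onz("scene",U(578,208),.150),"disc c",onz("scene",U(589,0),.102)[:2])
im=cv2.imread("pics/scene4.png"); cv2.imwrite("pics/c8.png",cv2.resize(im[190:245,140:213],(0,0),fx=10,fy=10,interpolation=cv2.INTER_CUBIC))
E
```

```text
disc [463. 706. 171. 354.] collar [535. 624. 198. 263.] collin [546. 613. 206. 255.] knob [554. 594. 187. 216.]
knob [ 0.46786156 -0.30040993  0.15      ] disc c [ 0.25706318 -0.18340775]
```

View pics/c8.png

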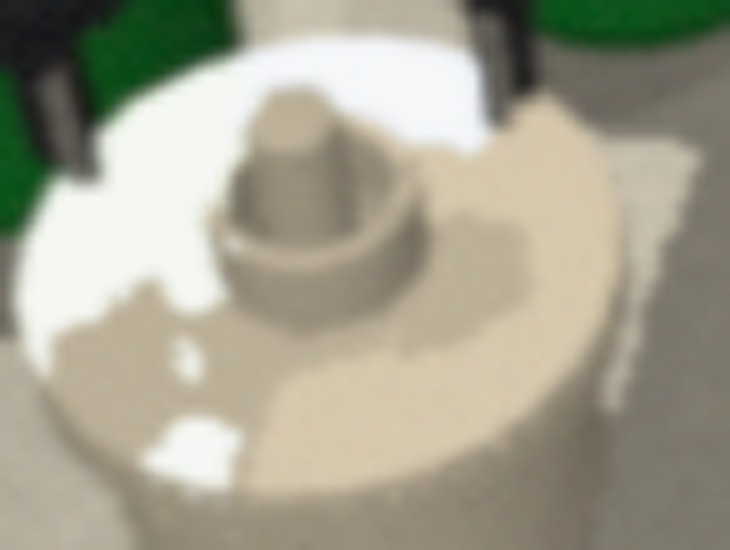

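The projected offsets of knob, collar and disc agree to about 1 px, so the collar is within about 2 mm of the tool axis. I'll lower the open fingers around it.

Emit:
arm_command(series=[0, 0, 0.6, 0, 0, 0, 0, 0, 0, 1.2, 0, 0, 0, 0, 0, 0, 1.8, 0, 0, 0, 0, 0, 0, 2.2, 0, 0, 0, 0, 0, 0, 2.5, 0, 0, 0, 0, 0, 0, 2.6, 0, 0, 0, 0, 0, 0, 2.6, 0, 0, 0, 0, 0, 0, 2.6, 0, 0, 0, 0], force=20)

```text
time: 15.45
eef_pos: [0.462, -0.3005, 0.1019]
tcp_rot: [0.222, 0.975, -0.0, 0.0]
contact_force: [-0.2, -0.0, 1.4]
opening: 1.001
finger_force: 0.0
```

```bash
python3 - <<'E'
from h import *
go([.4622,-.3,.101])
E
```

```text
t 15.45 pos [ 0.462  -0.3005  0.1019] yaw 64.4 open 1.001 F [-0.2 -0.   1.4] ff 0.0 q6 -1.88
shift [0.01 0.05 0.09] turn [-0.  0.  0.]
```

Emit:
arm_command(series=[0, 0, 0, 0, 0, 0, 0.15, 0, 0, 0, 0, 0, 0, 0.25, 0, 0, 0, 0, 0, 0, 0.32, 0, 0, 0, 0, 0, 0, 0.36, 0, 0, 0, 0, 0, 0, 0.4, 0, 0, 0, 0, 0, 0, 0.45, 0, 0, 0, 0, 0, 0, 0.6, 0, 0, 0, 0, 0, 0, 1, 0, 0, 0, 0, 0, 0, 1, 0, 0, 0, 0, 0, 0, 1], force=25)

```text
time: 16.28
eef_pos: [0.4623, -0.3002, 0.1024]
tcp_rot: [0.222, 0.975, 0.0, 0.0]
contact_force: [0.1, 4.0, 5.4]
opening: 0.582
finger_force: 26.4
```

```bash
python3 - <<'E'
from h import *
go([.4622,-.3,.101])
E
```

```text
t 16.28 pos [ 0.4623 -0.3002  0.1024] yaw 64.3 open 0.582 F [0.1 4.  5.4] ff 26.4 q6 -1.88
shift [0.02 0.01 0.14] turn [ 0.  0. -0.]
```

Emit:
arm_command(series=[0, 0, -0.2, 0, 0, 0, 1, 0, 0, -0.5, 0, 0, 0, 1, 0, 0, -0.9, 0, 0, 0, 1, 0, 0, -1.3, 0, 0, 0, 1, 0, 0, -1.8, 0, 0, 0, 1, 0, 0, -2.3, 0, 0, 0, 1, 0, 0, -2.8, 0, 0, 0, 1, 0, 0, -3.5, 0, 0, 0, 1, 0, 0, -4.2, 0, 0, 0, 1, 0, 0, -5, 0, 0, 0, 1])

```text
time: 17.12
eef_pos: [0.4619, -0.3004, 0.1526]
tcp_rot: [0.222, 0.975, -0.0, -0.0]
contact_force: [0.6, -0.2, -2.3]
opening: 0.577
finger_force: 26.4
```

Emit:
arm_command(series=[0, 0, -1, 0, 0, 0, 1, 0, 0, -2, 0, 0, 0, 1, 0, 0, -3, 0, 0, 0, 1, 0, 0, -4, 0, 0, 0, 1, 0, 0, -5, 0, 0, 0, 1, 0, 0, -5.8, 0, 0, 0, 1, 0, 0, -6.3, 0, 0, 0, 1, 0, 0, -6.5, 0, 0, 0, 1, 0, 0, -6.5, 0, 0, 0, 1, 0, 0, -6.5, 0, 0, 0, 1])

```text
time: 17.95
eef_pos: [0.4617, -0.3002, 0.2164]
tcp_rot: [0.222, 0.975, 0.0, -0.0]
contact_force: [0.3, 0.0, -2.5]
opening: 0.58
finger_force: 26.4
```

```bash
python3 - <<'E'
from h import *
from plant import vision
go([.4622,-.3,.22])
b=vision.read_camera("scene")["color"]
cv2.imwrite("pics/c9.png",cv2.resize(b[60:384,60:400],(0,0),fx=1.8,fy=1.8,interpolation=cv2.INTER_CUBIC))
E
```

```text
t 17.95 pos [ 0.4617 -0.3002  0.2164] yaw 64.4 open 0.58 F [ 0.3  0.  -2.5] ff 26.4 q6 -1.88
shift [-0.03  0.04 -0.36] turn [ 0. -0.  0.]
```

View pics/c9.png

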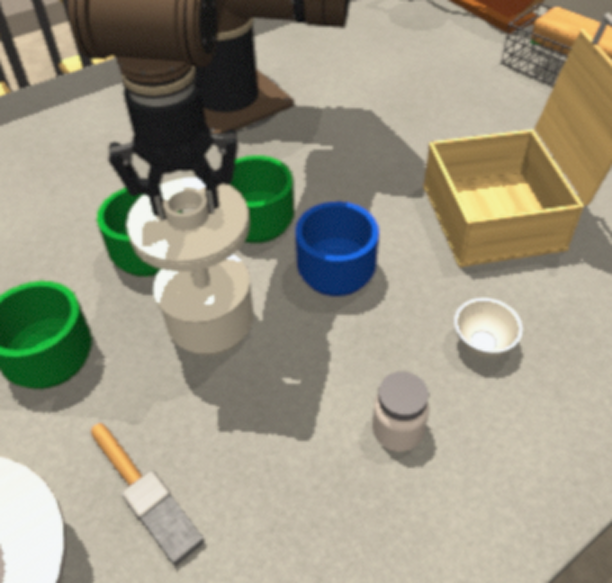

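The outer lid is held level at (188,220), well above the knob at (203,275). The inner lid is seated on the jar, the box is open and the bystanders are untouched. I'll let the arm settle and then hand in.

Emit:
arm_command(series=[0, 0, 0, 0, 0, 0, 1, 0, 0, 0, 0, 0, 0, 1, 0, 0, 0, 0, 0, 0, 1, 0, 0, 0, 0, 0, 0, 1, 0, 0, 0, 0, 0, 0, 1])

```text
time: 18.42
eef_pos: [0.4619, -0.3004, 0.2167]
tcp_rot: [0.222, 0.975, 0.0, -0.0]
contact_force: [-0.6, 0.7, -2.6]
opening: 0.578
finger_force: 26.4
```

```bash
python3 -c "
from plant import ctrl
print(ctrl.sign_off())"
```

```text
the job is handed in; nothing more can be done
None
```

I handed the job in at 18.4 s with the box open on its stop, the inner lid seated on the jar, the outer lid held level about 11 cm above its nested position, and the bystanders not touched; sign-off gave no verdict.

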